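# Pop the push-push hatch of a probe test fixture

### The arm

A 7-joint arm with a two-finger parallel gripper is mounted at the origin on the work surface. World frame = base frame: x ahead of the robot, y to its left, z up, the work surface at z = 0. Lengths are in m, angles in degrees, forces in N, time in s.
With the tool pointing down it reaches from about 0.425 to 1.025 m from the base axis. Payload 9.4 kg.
Tool frame: the origin (TCP) lies at the centre of the arm's flange, where the gripper is bolted on; the fingertips stand 173 mm ahead of it and the grasp point (between the pads) lies 155 mm ahead of it; z points along the fingers, y is the line along which they close (so a half turn about z gives the same grasp; the last joint's range is limited). The gripper opens to 85 mm and grips with 20 to 120 N. Pads are 22 mm wide; open, the fingers measure 114 mm over their backs; the gripper's body (76 mm by 85 mm) begins 54 mm behind the grasp point. The pads swing forward as they close: fully open they stand 13 mm farther back than shut.
Start: joints at [-70.399, 34.337, -0.143, 91.639, 0.103, 54.024, -4.572], TCP at [0.295, 0.662, 0.405] pointing down, gripper open.
Joint ranges: [-147.43, 147.43], [-19.82, 112.94], [-74.19, 73.91], [6.32, 146.72], [-59.91, 239.91], [6.04, 106.73], [-150.56, 150.56]. Speed limits (degrees/s): [127.2, 127.2, 172.46, 172.46, 180, 180, 180].

### API

Orientations are given as [roll, pitch, yaw] about the fixed x, y, z axes, in that order (R = Rz(yaw) Ry(pitch) Rx(roll)).
In Python, from cell import * gives the robot as it stands.
- The arm moves only by the shell command python3 -m jog 'ROWS' [OPENING] [FORCE]. ROWS is JSON, a list that holds one entry, the list of rows, each a list of 4 numbers: the shift along the tool's x, y, z in units of 30 mm (1.0 is 30 mm), then the turn about the tool's z in units of 8 degrees (1.0 is 8 degrees). A call has exactly 8 rows; each row shifts and turns the commanded pose from where the row before left it, along the tool's axes as they then stand; what a row does not reach is not made up. A row lasts 1/10 s, in which the tool goes at most 50 mm and 8.59 degrees, less where a joint would pass 70% of its speed; a pose out of reach is approached as far as the arm can. A call is refused whole if a number of a shift passes 1 or a number of a turn 1, either way. A call with a gripper value outside its range is refused whole. OPENING is the closure in counts, from 0 (fully open) to 255 (shut), set as the call begins (- or left out, the last holds). The fingers move at their own pace and stop on an object; FORCE is the grip in N (left out, the last holds). Time passes only in rows, so rows that do not move let the fingers close, or fill a call up. It gives the time, the measured TCP pose, the force, the opening and the grip force at its end, in the units of the state.
- get_obs(): the state, without advancing time (a new reading comes with each control period).
- grab_frame(name): name is "side" or "top"; returns the picture (400x640x3 uint8, blue, green, red); there is no depth.
- get_calibration(name): a dict with "fovy" (degrees; the focal length in pixels is half the picture's height over the tangent of half this angle, whatever the lens; pixels are square), "cx", "cy" (the principal point, pixels), "k1" (the pictures are not rectified: a ray, as slopes to the right and down, at radius r is drawn at 1 + k1 r^2 times it, then the intrinsics apply), "cam_to_world" (4x4, takes a point from camera to world coordinates). Camera axes: x right, y down, z forward; pixel columns grow to the right and rows downward; lengths in m; the calibration is good to about 2 mm. A picture is of the moment at which its call begins. get_calibration takes no time and is no camera call.
- finish_job(): hands the job in; it is judged then, once.
Trained networks look in the newest picture that a camera, given by its name, has taken for a name from the list of things; names that differ only in an ending like _2 or _b are one class to them, and where a whole thing is asked for, a point or a joint stands for the part that bears it (a point fixed in the world has none). Each returns a list of dicts, best first, with "score" (0 to 1); they miss things now and then, are a little off and sometimes report something else, mostly with a low value. They report only what shows in the picture. A call takes as long as a camera call.
- find_in(camera, query): "location" ([x, y, z] in m, in world coordinates, good to about 4 mm: the middle of the surface that is visible of it).
- pinpoint(camera, query): "location" ([x, y, z] in m, in world coordinates, good to about 4 mm: a listed point, or the origin of a listed thing).
The state is a dict: "clock": time; "joint_pos": joint angles; "qvel": joint speeds; "effort": joint torques, N m; "tcp_pos": TCP position; "tool_rot": TCP orientation; "contact_force": force on the tool from outside, world axes, zero at the start; "torque": the same for the moment, N m; "grip_width": opening from 0.0 (shut) to 1.0 (fully open); "grasp_force": force on a finger pad.
Only numpy, scipy, OpenCV 4.12 (cv2) and the standard library are available. Lean on these libraries where they do the work, as an engineer would, in place of code of your own. Each camera call takes 0.05 s, during which the arm holds its last target. There are 200 camera calls.

### The job

Open the contact nest of the test fixture with the orange hatch, ready for the next spring probe: with the tip of the fingers press the ribbed black pad at the hatch's free edge right down to its stop and let go, so that the push-push latch releases and the hatch springs up by itself; one press does it, and once it has popped up do not push it down again. Then stay clear of it and watch for at least two seconds that it stays fully open; do not grip or lift the hatch, and leave the blue hatch and everything else on the bench as they are.

Things in the scene. Friction and masses are not known exactly. Their poses are not given: they have to be found in the camera images.
- orange_fixture: the test fixture, fixed to the bench: light-grey case 150 (x) x 110 (y) x 64 mm, aluminium deck, four terminals (tops at 80 mm) on its rear and an orange hatch over its front; origin under the case's centre, at bench height. +x points from the hatch's free (front) edge to its hinge, z up.
- orange_pad (a point): centre of the top of the ribbed black rubber pad (18 mm in x, 44 mm in y) on the orange hatch (80 mm in x, 66 mm in y, 15 mm deep), 12 mm inside its free edge. Moves and turns with the hatch; shut, it lies 56 mm in front of (-x) the fixture's origin, 86.5 mm above the bench, axes as the fixture's. Nothing stands above the hatch.
- orange_hinge (a point): middle of the orange hatch's hinge line, fixed on the case, 12 mm behind (+x) the fixture's origin and 80 mm above the bench; the line runs along the fixture's y. Pad to hinge: 68 mm.
- orange_hatch (a joint): angle of the orange hatch, rad: 0 latched shut, negative pressed in, down to a firm stop at -0.106 (7 mm at the pad); open it stays at 1.25. Push-push latch: pressed in past -0.08 (5.5 mm at the pad) and let go, a damped spring swings it up towards the fixture's +x in about 1 s; pressed under 4 mm, it stays latched; pushed shut again, it latches again. Pressing takes 3 to 4 N until the stop.
- blue_fixture: the other test fixture, fixed to the bench: light-grey case 150 (x) x 110 (y) x 64 mm, aluminium deck, four terminals (tops at 80 mm) on its rear and a blue hatch over its front; origin under the case's centre, at bench height. +x points from the hatch's free (front) edge to its hinge, z up. Left or right of the orange one.
- blue_hatch (a joint): angle of the blue hatch, same meaning; it is latched shut (0) and is to stay so
- tray: red plastic parts tray, 270 x 150 x 24 mm, lying on the bench with parts in it; origin at the centre of its underside
- probe_a: spring probe (steel and brass contact pin, 47 mm long, 9 mm thick) lying in the red tray; origin under its middle
- probe_b: a second such spring probe lying in the red tray; origin under its middle
- probe_c: a third such spring probe, lying on the bench between the fixtures, towards the robot; origin under its middle
- cutters: blue-handled flush cutters, about 170 mm long and 12 mm thick, lying in the red tray; origin under the middle of the handles
- bottle: white contact-cleaner bottle with red cap, 54 mm across, 125 mm tall, standing; origin at the centre of its underside
- gauge: brass setting gauge, a spool 32 mm across its foot and 58 mm tall, standing between the two fixtures; origin at the centre of its underside
- driver: yellow-handled screwdriver, 190 mm long, lying; origin at its underside
- bin: small blue open parts bin, 75 x 55 x 30 mm, standing behind the gauge; origin at the centre of its underside

How it is judged (in metres and radians):
On the way, in this order (a step that is already met when the one before it is completed fails the run):
1. the orange hatch is pressed in by the fingers, past the point where its latch lets go (value of joint orange_hatch below -0.06 rad and contact force between the fingers and orange_hatch above 0.3 N), for 0.02 s.
2. the hatch has sprung fully open and stays so for two seconds with the fingers clear of it (value of joint orange_hatch above 1.15 rad and not (contact force between the fingers and orange_hatch above 0.3 N)), for 2 s.
At the end, for the whole second after the job is handed in: the orange hatch stands open beyond 1.15 rad and at rest, the blue hatch is latched shut (within 0.03 rad), and every loose thing lies within 20 mm of where it was (value of joint orange_hatch above 1.15 rad and velocity of joint orange_hatch between -0.1 and 0.1 rad/s and value of joint blue_hatch between -0.03 and 0.03 rad and distance of each of tray, probe_a, probe_b, probe_c, cutters, bottle, gauge, driver, bin from where it was at the start of the episode below 0.02 m); the robot touches nothing.
It fails at once if the blue hatch is pressed or opened (value of joint blue_hatch below -0.03 rad or value of joint blue_hatch above 0.03 rad).
It fails at once if the raised hatch is gripped, lifted or levered (more than 6 N of finger force on it while open) (value of joint orange_hatch above 0.15 rad and contact force between the fingers and orange_hatch above 6 N).
It fails at once if the raised hatch is pushed back towards shut (value of joint orange_hatch above 0.15 rad and velocity of joint orange_hatch below -0.3 rad/s and contact force between the fingers and orange_hatch above 0.3 N).
It fails at once if a bystander is moved, lifted or knocked over (more than 20 mm) (distance of any of tray, probe_a, probe_b, probe_c, cutters, bottle, gauge, driver, bin from where it was at the start of the episode above 0.02 m).
It also fails if it takes over 32 s, if anything falls off the work surface, if the arm or the gripper's body presses on something with over 40 N, if the wrist force passes 120 N, or if a joint passes its speed limit or range.

## Working session

There is one attempt and no reset: what is moved stays moved. The work goes in short steps, Python scripts to look and compute and a shell command to move; the robot and the scene stay as the last step left them, time stands still between calls to the robot, and variables do not carry over. Pictures are saved under pics/ and viewed, at most 10 in all, crops included, and the job is handed in when it is done.

```bash
mkdir -p pics; python3 - <<'E'
from cell import *
import cv2
o=get_obs(); print(o['clock'],o['tcp_pos'],o['tool_rot'],o['grip_width'],o['contact_force'])
for c in ('top','side'):
    cv2.imwrite(f'pics/{c}0.png',grab_frame(c))
    for q in ('orange_pad','orange_hinge','orange_fixture','blue_fixture','gauge','bottle'):
        print(c,q,[(round(d['score'],2),[round(float(v),4) for v in d['location']]) for d in pinpoint(c,q)[:2]])
    k=get_calibration(c); print([k[x] for x in('fovy','cx','cy','k1')],k['cam_to_world'])
E
```

```text
0.0 [0.29470327 0.66217766 0.40379485] [-1.79910785e+02  7.01024498e-03  1.56010933e+02] 0.9955221910924031 [0.70689813 0.36546689 0.24124312]
top orange_pad [(0.71, [0.592, 0.1379, 0.0858]), (0.35, [0.5146, 0.371, 0.0007])]
top orange_hinge [(0.69, [0.6592, 0.1525, 0.0791])]
top orange_fixture [(0.8, [0.6451, 0.1488, -0.0019])]
top blue_fixture [(0.72, [0.6368, -0.1346, -0.0029])]
top gauge [(0.51, [0.5137, -0.0027, -0.0022]), (0.49, [0.5956, -0.3716, -0.0013])]
top bottle [(0.69, [0.5944, -0.3727, -0.0018])]
[47.054148430751866, 312.95545475367516, 203.57294667510476, -0.023799365375089573] [[ 0.02775737 -0.99179051  0.12482433  0.34975941]
 [-0.99959277 -0.02836648 -0.00310469  0.01498982]
 [ 0.00662003 -0.12468732 -0.992174    1.36606286]
 [ 0.          0.          0.          1.        ]]
side orange_pad [(0.71, [0.5919, 0.1397, 0.0865])]
side orange_hinge [(0.75, [0.6562, 0.1556, 0.0825])]
side orange_fixture [(0.67, [0.4443, 0.4252, 0.0002]), (0.63, [0.6488, 0.1477, -0.0038])]
side blue_fixture [(0.65, [0.6312, -0.1361, -0.002])]
side gauge [(0.53, [0.5142, -0.0059, 0.0007]), (0.18, [0.6444, 0.1464, -0.0019])]
side bottle [(0.6, [0.5984, -0.3689, 0.0027]), (0.29, [0.6807, 0.0007, 0.0014])]
[56.77854502323228, 320.28652389346377, 202.55968441005157, -0.04943632326837962] [[-0.99972455  0.01583434  0.01732332  0.51081543]
 [-0.006679    0.51565072 -0.85677286  0.88048293]
 [-0.02249921 -0.85665256 -0.51540293  0.59574828]
 [ 0.          0.          0.          1.        ]]
```

View pics/top0.png

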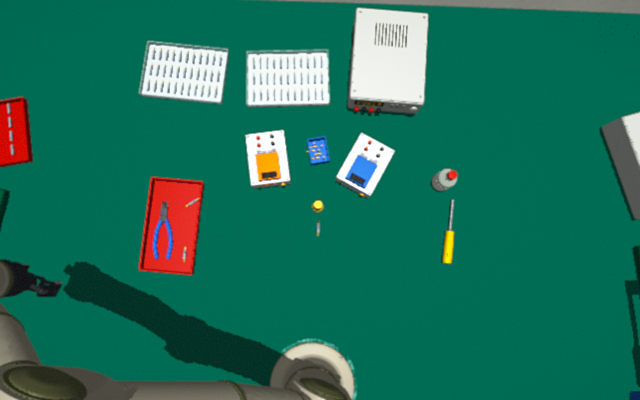

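View pics/side0.png

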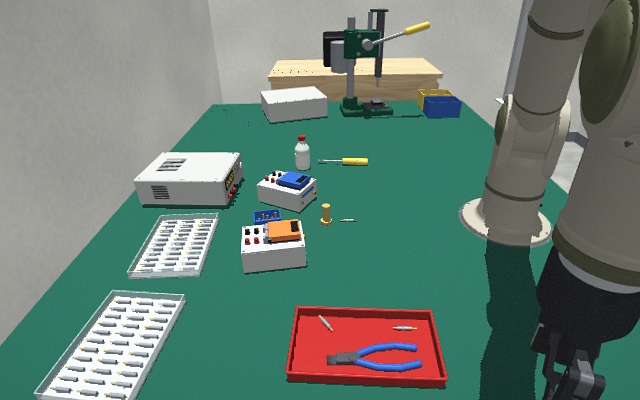

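The top view shows the orange fixture at about (268,158), with its black pad near (270,181). The gauge is at (317,206), the blue hatch at (362,172), and the arm is far left over clear bench. The side view agrees: orange hatch at (284,231), pad at about (295,229), both hatches shut. The networks' pad, hinge and origin fixes all fit these. I'll refine the pad from pixels and compute the move.

```bash
cat > h.py <<'E'
from cell import *
import numpy as np, cv2
def K(c):
    k=get_calibration(c); f=200/np.tan(np.radians(k['fovy']/2)); return k,f
def ray(c,u,v,z):
    k,f=K(c); T=np.array(k['cam_to_world'])
    d=np.array([(u-k['cx'])/f,(v-k['cy'])/f]); s=d.copy()
    for _ in range(20): s=d/(1+k['k1']*(s@s))
    w=T[:3,:3]@[*s,1]; p=T[:3,3]; return p+w*(z-p[2])/w[2]
def blob(img,mask,box):
    x0,y0,x1,y1=box; m=np.zeros_like(mask); m[y0:y1,x0:x1]=mask[y0:y1,x0:x1]
    n,l,s,c=cv2.connectedComponentsWithStats(m); i=1+np.argmax(s[1:,4]); return c[i],s[i],(l==i)
def togo(target,yaw):
    """tool-frame shift in units and turn in units to bring TCP to target, tool yaw"""
    o=get_obs(); from scipy.spatial.transform import Rotation as R
    r=R.from_euler('xyz',o['tool_rot'],degrees=True); d=np.array(target)-o['tcp_pos']
    return r.inv().apply(d)/.03, -((yaw-o['tool_rot'][2]+180)%360-180)/8, o
E
python3 - <<'E'
from h import *
for c,box in(('top',(250,165,285,190)),('side',(265,215,308,243))):
    im=cv2.imread(f'pics/{c}0.png'); h=cv2.cvtColor(im,cv2.COLOR_BGR2HSV)
    org=((h[...,0]>5)&(h[...,0]<22)&(h[...,1]>150)&(h[...,2]>100)).astype(np.uint8)
    dark=(im.max(2)<70).astype(np.uint8)
    for n,m in(('pad',dark),('orange',org)):
        ct,s,l=blob(im,m,box if n=='pad' else (box[0],box[1]-25,box[2],box[3]+5)); print(c,n,ct,s,ray(c,*ct,.0865).round(4))
        if n=='pad':
            pts=np.array([ray(c,x,y,.0865)[:2] for y,x in np.argwhere(l)],np.float32); print(cv2.minAreaRect(pts*1000))
    cv2.imwrite(f'pics/{c}z.png',cv2.resize(im[box[1]-40:box[3]+15,box[0]-15:box[2]+20],None,fx=7,fy=7,interpolation=2)[:600])
# case edges
print(togo([.592,.139,.335],191)[:2])
E
```

```text
top pad [268.78846154 174.44230769] [263 172  13   6  52] [0.5902 0.1382 0.0865]
((590.1895141601562, 137.74594116210938), (11.438560485839844, 34.8859977722168), 8.101114273071289)
top orange [267.61099796 164.94093686] [256 152  24  29 491] [0.6175 0.1426 0.0865]
side pad [293.91935484 226.20967742] [291 221   8  11  62] [0.5911 0.1431 0.0865]
((591.7015991210938, 142.17263793945312), (16.923728942871094, 41.80094909667969), 11.412005424499512)
side orange [282.16287879 230.42424242] [268 219  32  23 528] [0.618  0.16   0.0865]
(array([-16.14275047, -11.90929684,   2.3243496 ]), np.float64(-4.374100053563364))
```

View pics/topz.png

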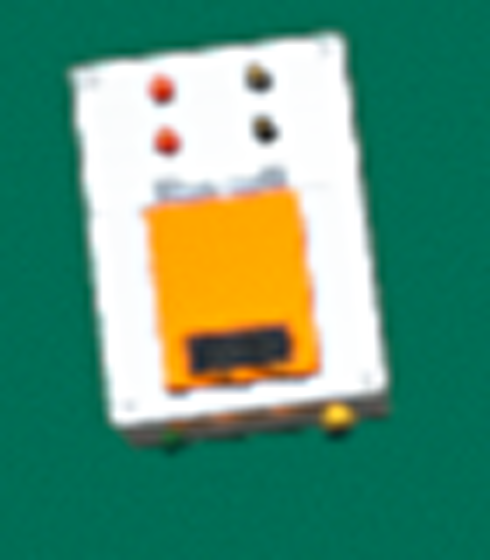

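The crop shows the pad as a dark bar on the orange hatch near its lower (front) edge. Pixels and networks agree on the pad at about (0.591, 0.139, 0.0865), with yaw about 10°. Moving over now with the gripper shut.

```bash
python3 -m jog '[[[-0.9,-0.66,0,0],[-0.9,-0.66,0,0],[-0.9,-0.66,0,0],[-0.9,-0.66,0,0],[-0.9,-0.66,0,0],[-0.9,-0.66,0,0],[-0.9,-0.66,0,0],[-0.9,-0.66,0,0]]]' 255 20
python3 -m jog '[[[-0.9,-0.66,0,0],[-0.9,-0.66,0,0],[-0.9,-0.66,0,0],[-0.9,-0.66,0,0],[-0.9,-0.66,0,0],[-0.9,-0.66,0,0],[-0.9,-0.66,0,0],[-0.9,-0.66,0,0]]]'
python3 -m jog '[[[0,0,0,-0.85],[0,0,0,-0.85],[0,0,0,-0.85],[0,0,0,-0.85],[0,0,0,-0.85],[0,0,0,0],[0,0,0,0],[0,0,0,0]]]'
python3 -c "
from h import *
print(togo([.591,.139,.305],190))"
```

```text
clock: 1.5
tcp_pos: [0.4283, 0.4286, 0.4049]
tool_rot: [180.0, 0.0, 156.0]
contact_force: [0.5, 0.2, -0.2]
grip_width: -0.0
grasp_force: 0.0
clock: 2.3
tcp_pos: [0.5612, 0.196, 0.4049]
tool_rot: [180.0, 0.0, 156.0]
contact_force: [-0.0, -0.1, 0.4]
grip_width: -0.001
grasp_force: 0.0
clock: 3.1
tcp_pos: [0.5607, 0.1973, 0.4048]
tool_rot: [-180.0, 0.0, -170.1]
contact_force: [-0.2, 0.9, -0.5]
grip_width: -0.001
grasp_force: 0.0
(array([-0.66282319, -2.08585014,  3.32568231]), np.float64(-0.018506618679012377), {'clock': 3.1, 'joint_pos': array([-18.72015486,  25.55765437,  -8.68801864, 108.86249281,
         5.20911816,  45.94641083,  69.65604985]), 'qvel': array([-0.22228828, -0.00306886, -0.1365894 ,  0.0796192 ,  0.16597093,
        0.09384771,  0.63334493]), 'effort': array([ 2.14092331e-01, -6.24850845e+01, -7.75179919e-01, -2.28587151e+01,
        1.32507193e-02,  1.69926530e-03, -1.48990145e-02]), 'tcp_pos': array([0.56068497, 0.1972513 , 0.40476486]), 'tool_rot': array([-1.79997840e+02,  9.37193984e-03, -1.70148053e+02]), 'contact_force': array([-0.15011395,  0.85880805, -0.50189546]), 'torque': array([-0.01319463,  0.01776127,  0.01749417]), 'grasp_force': 0.0, 'grip_width': -0.0011492336549798821})
```

```bash
python3 -m jog '[[[-0.22,-0.7,0.4,0],[-0.22,-0.7,0.5,0],[-0.22,-0.7,0.6,0],[0,0,0.6,0],[0,0,0.6,0],[0,0,0.6,0],[0,0,0,0],[0,0,0,0]]]'
python3 - <<'E'
from h import *
for c in('top','side'):
    im=grab_frame(c); cv2.imwrite(f'pics/{c}1.png',im)
    for q in('orange_pad','orange_hinge'):
        print(c,q,[(round(d['score'],2),np.round(d['location'],4)) for d in pinpoint(c,q)[:1]])
im=cv2.imread('pics/side1.png')[130:290,200:360]; cv2.imwrite('pics/side1z.png',cv2.resize(im,None,fx=3.7,fy=3.7,interpolation=2))
print(togo([.591,.139,.2595],190)[:2])
E
```

```text
clock: 3.9
tcp_pos: [0.5912, 0.1389, 0.3058]
tool_rot: [-180.0, -0.0, -170.0]
contact_force: [-0.6, -0.8, -0.1]
grip_width: 0.003
grasp_force: 0.0
top orange_pad []
top orange_hinge []
side orange_pad [(0.73, array([0.5925, 0.1381, 0.085 ]))]
side orange_hinge [(0.95, array([0.6588, 0.1531, 0.0802]))]
(array([0.00882305, 0.0112635 , 1.56652034]), np.float64(-0.00037223964278609856))
```

View pics/side1z.png

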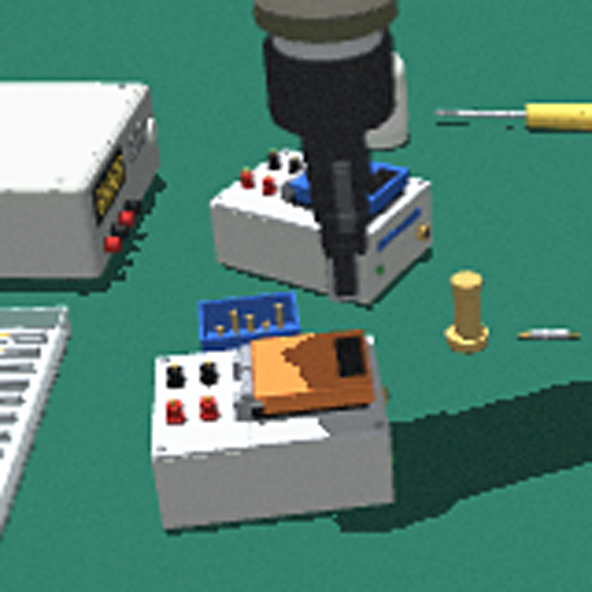

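The fingertips hang at crop pixel (345,298), directly above the pad at (350,352), and they're clear of everything else. Coming down.

```bash
python3 -m jog '[[[0,0,0.4,0],[0,0,0.4,0],[0,0,0.35,0],[0,0,0.25,0],[0,0,0.05,0],[0,0,0.05,0],[0,0,0.05,0],[0,0,0,0]]]'
```

```text
clock: 5.0
tcp_pos: [0.591, 0.1386, 0.2594]
tool_rot: [-180.0, -0.0, -170.0]
contact_force: [-2.9, -0.6, 3.4]
grip_width: 0.001
grasp_force: 1.6
```

Contact at 3.4 N, at about the expected height. Pressing in.

```bash
python3 -m jog '[[[0,0,0.05,0],[0,0,0.05,0],[0,0,0.05,0],[0,0,0.04,0],[0,0,0,0],[0,0,0,0],[0,0,0,0],[0,0,0,0]]]'
```

```text
clock: 5.8
tcp_pos: [0.5909, 0.1386, 0.2534]
tool_rot: [-180.0, -0.0, -170.0]
contact_force: [-4.7, -0.6, 4.9]
grip_width: -0.001
grasp_force: 2.6
```

```bash
python3 -m jog '[[[0,0,0.03,0],[0,0,0.03,0],[0,0,0,0],[0,0,0,0],[0,0,0,0],[0,0,0,0],[0,0,0,0],[0,0,0,0]]]'
```

```text
clock: 6.6
tcp_pos: [0.5909, 0.1386, 0.253]
tool_rot: [-180.0, 0.0, -170.0]
contact_force: [-8.8, -1.5, 19.8]
grip_width: -0.001
grasp_force: 10.4
```

The stop is reached: force jumped to 20 N and the tip moved no further. Letting go, up and away to the front.

```bash
python3 -m jog '[[[0.1,0,-0.6,0],[0.7,0,-1,0],[0.9,0,-1,0],[0.9,0,-0.8,0],[0.9,0,-0.5,0],[0.5,0,-0.2,0],[0,0,0,0],[0,0,0,0]]]'
python3 - <<'E'
from h import *
cv2.imwrite('pics/side2.png',cv2.resize(grab_frame('side')[130:290,200:360],None,fx=3.7,fy=3.7,interpolation=2))
E
python3 -m jog '[[[0,0,0,0],[0,0,0,0],[0,0,0,0],[0,0,0,0],[0,0,0,0],[0,0,0,0],[0,0,0,0],[0,0,0,0]]]'
python3 - <<'E'
from h import *
cv2.imwrite('pics/side3.png',cv2.resize(grab_frame('side')[130:290,200:360],None,fx=3.7,fy=3.7,interpolation=2))
for q in('orange_pad','orange_hinge'): print(q,[(round(d['score'],2),np.round(d['location'],4)) for d in pinpoint('side',q)[:1]])
E
```

```text
clock: 7.4
tcp_pos: [0.4739, 0.118, 0.3745]
tool_rot: [180.0, 0.1, -170.0]
contact_force: [0.5, 0.0, 0.3]
grip_width: -0.002
grasp_force: 0.0
clock: 8.25
tcp_pos: [0.4729, 0.1178, 0.3748]
tool_rot: [-180.0, 0.0, -170.0]
contact_force: [-0.5, -0.8, -0.4]
grip_width: 0.002
grasp_force: 0.0
orange_pad [(0.71, array([0.6457, 0.1448, 0.1449]))]
orange_hinge [(0.61, array([0.6568, 0.1537, 0.0781]))]
```

View pics/side3.png

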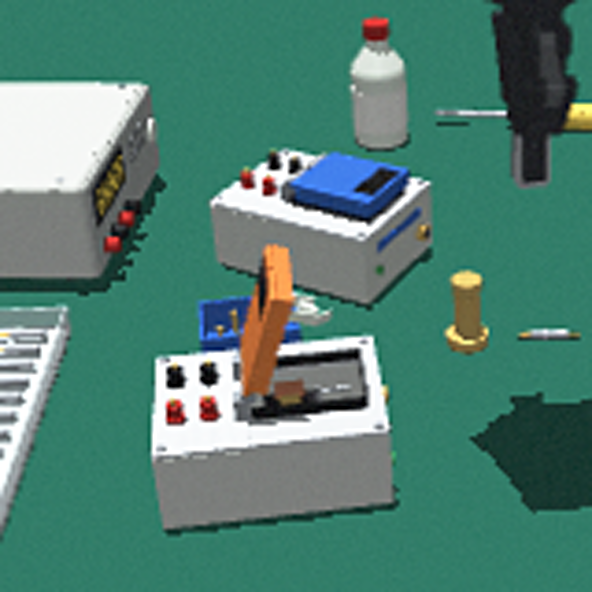

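The hatch (orange, from crop (255,395) up to (278,250)) stands steeply open. Pad to hinge gives about 1.27 rad. The fingers are well clear at (532,180), and the blue hatch, gauge and probe are untouched. Watching for more than two seconds.

```bash
for i in 1 2 3 4; do python3 -m jog '[[[0,0,0,0],[0,0,0,0],[0,0,0,0],[0,0,0,0],[0,0,0,0],[0,0,0,0],[0,0,0,0],[0,0,0,0]]]' | head -1; done
python3 - <<'E'
from h import *
a=cv2.imread('pics/side3.png'); b=cv2.resize(grab_frame('side')[130:290,200:360],None,fx=3.7,fy=3.7,interpolation=2)
cv2.imwrite('pics/side4.png',b); print('changed px',(cv2.absdiff(a,b).max(2)>60).sum())
for q in('orange_pad',): print(q,[(round(d['score'],2),np.round(d['location'],4)) for d in pinpoint('side',q)[:1]])
E
```

```text
clock: 9.2
clock: 10.0
clock: 10.8
clock: 11.6
changed px 0
orange_pad [(0.96, array([0.6453, 0.1445, 0.1463]))]
```

View pics/side4.png

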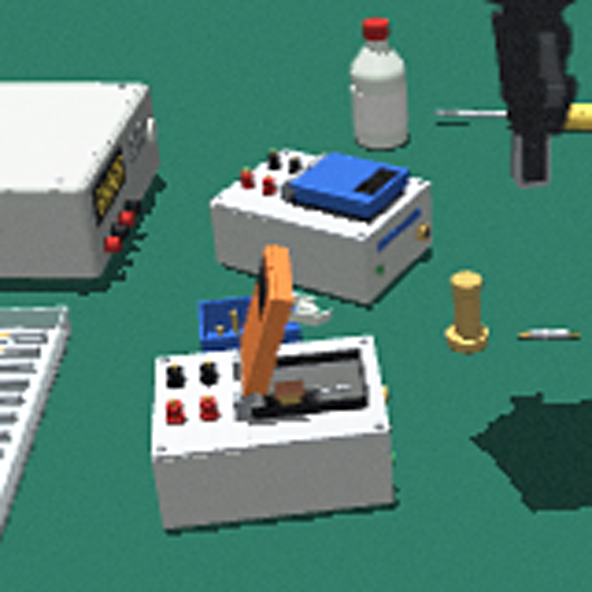

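The picture hasn't changed over 3.3 s: the hatch is still fully open at (268,320), and everything else is in place. Handing in.

```bash
python3 -c "
from cell import *
print(finish_job())"
```

```text
the job is handed in; nothing more can be done
None
```

The orange hatch popped fully open (about 1.27 rad, estimated from the camera) after one press to the stop and stayed there unchanged for over 3 s with the fingers clear; the blue hatch and everything else in view looked undisturbed, and the job was handed in at about 12 s.

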